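# Close up the loaded test kiln

## Robot

A 6-joint arm with a two-finger parallel gripper is mounted at the origin on the work surface. World frame = base frame: x ahead of the robot, y to its left, z up, the work surface at z = 0. Lengths are in mm, angles in rad, forces in N, time in s.
With the tool pointing down it reaches from about 275 to 1000 mm from the base axis. Payload 8.4 kg.
Tool frame: the origin (TCP) lies midway between the tips of the shut fingers; the grasp point (between the pads) lies 19 mm behind it; z points along the fingers, y is the line along which they close (so a half turn about z gives the same grasp; the last joint's range is limited). The gripper opens to 85 mm and grips with 20 to 120 N. Pads are 22 mm wide; open, the fingers measure 114 mm over their backs; the gripper's body (76 mm by 85 mm) begins 54 mm behind the grasp point. The pads swing forward as they close: fully open they stand 13 mm farther back than shut.
Start: joints at [1.206, 0.353, 1.633, -0, 1.155, -0.002], TCP at [221.807, 584.32, 231.281] pointing down, gripper open.
Joint ranges: [-2.63, 2.63], [-0.92, 2.1], [0.06, 2.66], [-1.3, 4.44], [0, 2.69], [-3.02, 3.02]. Speed limits (rad/s): [2.22, 2.22, 2.79, 3.14, 3.14, 3.14].

## Interface

Orientations are given as [roll, pitch, yaw] about the fixed x, y, z axes, in that order (R = Rz(yaw) Ry(pitch) Rx(roll)).
In Python, from rig import monitor, imaging, r gives the robot as it stands.
- The arm moves only by the tool drive_tool, never from a script. Its argument "plan" is a list of rows, each an object of numbers: "x", "y", "z": the shift along the tool's x, y, z in units of 50 mm (1.0 is 50 mm); "ax", "ay", "az": the turn, a rotation vector about the tool's x, y, z in units of 6 degrees (1.0 is 6 degrees); "hand": the finger opening in mm, from 0 to 85.4. In form: [{"x": .., "y": .., "z": .., "ax": .., "ay": .., "az": .., "hand": ..}, ...]. A call has 1 to 8 rows; each row is the pose to reach, as a shift and turn from the pose commanded when the call began, along the tool's axes at that moment; what a row does not reach only later rows make up. A row lasts 1/10 s, in which the tool goes at most 50 mm and 8.59 degrees, less where a joint would pass 70% of its speed; a pose out of reach is approached as far as the arm can. A call with a gripper value outside its range is refused whole. The fingers move at their own pace and stop on an object; "grip_force" is the grip in N (left out, the last holds). Time passes only in rows, so rows that repeat a pose let the fingers close. It gives the time, the measured TCP pose, the force, the opening and the grip force at its end, in the units of the state.
- monitor.sense(): the state, without advancing time (a new reading comes with each control period).
- imaging.grab_frame(name): name is "scene" or "side" or "wrist"; returns the picture (420x560x3 uint8, red, green, blue); there is no depth.
- imaging.camera_info(name): a dict with "mtx" (3x3 intrinsics, pixels), "R" (3x3) and "t" (3): a world point X has camera coordinates R X + t. Camera axes: x right, y down, z forward; pixel columns grow to the right and rows downward; lengths in mm; the calibration is good to about 2 mm. The wrist camera is an equidistant fisheye: a pixel r from the principal point sees the ray r / f radians off the axis. A picture is of the moment at which its call begins: read the wrist's pose just before it. camera_info takes no time and is no camera call; for the wrist camera it gives the pose at the moment of the call.
- r.sign_off(): hands the job in; it is judged then, once.
The state is a dict: "clock": time; "qpos": joint angles; "qvel": joint speeds; "joint_efforts": joint torques, N m; "eef_pos": TCP position; "tcp_rot": TCP orientation; "contact_force": force on the tool from outside, world axes, zero at the start; "wrist_torque": the same for the moment, N m; "opening": opening from 0.0 (shut) to 1.0 (fully open); "grasp_force": force on a finger pad.
Only numpy, scipy, OpenCV 4.12 (cv2) and the standard library are available. Lean on these libraries where they do the work, as an engineer would, in place of code of your own. Each camera call takes 0.05 s, during which the arm holds its last target. There are 200 camera calls.

## Task

The little bench kiln is loaded and ready to fire: close it up. Push the kiln shelf fully home into the chamber along its guide rails without touching or toppling the two freshly glazed pieces standing on it, then push the door shut until it seats on its catch, and last of all swing the clamp lever on the front of the kiln fully down across the door. Leave everything else on the table and on the kiln where it stands.

Things in the scene. Friction and masses are not known exactly. Their poses are not given: they have to be found in the camera images.
- kiln: grey steel bench kiln, 260 deep (x), 280 wide (y), 270 high, black controller box 140 x 60, 30 high, on the rear of its roof. Origin: at table height, 140 behind the front face, midway across its width. The front faces its -x, +x points into the chamber, z up. A steel ledge in front (x -260 to -140, 140 wide, top at z 90) is level with the chamber floor
- kiln_mouth (a point): middle of the lower edge of the chamber mouth, in the plane of the front face (kiln x = -140, z = 90); axes as the kiln. The mouth is 132 wide and 135 high. Two guide rails 8 high run along ledge and chamber floor, inner faces 60 either side of the middle. The chamber's back wall, 174 behind the mouth, is the shelf's stop
- batt: the kiln shelf: clay slab 170 long (x), 114 wide (y), 14 thick, with a lip along its front edge (-x) 10 thick whose top is 22 above the underside; 0.5 kg, slides between the rails, starts sticking out of the mouth. Origin: centre of the underside, axes as the kiln. Home against the stop, its origin is at x = -51 in the kiln's frame and its front edge 4 inside the mouth
- vase: small glazed vase standing on the kiln shelf, 95 high, 46 greatest diameter, narrow foot of 26 diameter; origin: centre of the foot
- cup: small glazed cup standing on the kiln shelf, 40 high, 42 diameter; origin: centre of the foot
- kiln_door (a joint): door angle, rad: 0 shut and seated, grows as it opens (to 1.9). Slab 205 wide, 150 high, 35 thick, from z = 100 to 250 in the kiln's frame; vertical hinge at its outer face on the kiln's -y side (kiln x = -176, y = -110). A sprung roller catch resists below about 0.07 rad; a push of about 5 to 8 N at mid-width carries the door past it to 0
- door_hinge (a point): on the door's hinge axis, at half its height (z = 175). Axes turn with the door: y runs along the outer face to the free edge, -x points out of the outer face, z up. A horizontal bar handle stands 35 off the outer face at z = 135, from 60 to 150 from the axis
- door_face (a point): point on the door's outer face 120 from the hinge axis and 20 below its top edge; axes as door_hinge
- kiln_clamp (a joint): clamp lever angle, rad: 0 is fully down (level, lying across the front of the door), grows as the lever is raised (to 1.6); stays where it is left
- clamp_pivot (a point): pivot of the clamp lever, beside the door's free edge (x = -191, y = +120, z = 215 in the kiln's frame), axis along the kiln's x. The lever is a flat steel bar 16 wide (along x) and 14 high; down, it reaches from the pivot towards the kiln's -y
- clamp_ball (a point): centre of the black ball (26 diameter) at the lever's free end, 110 from the pivot
- prop: clay kiln prop, upright cylinder 32 diameter x 50 high, standing on the kiln roof; not to be moved
- brush: paint brush lying on the table, 200 long, about 15 thick; not to be moved
- tile: flat white tile 100 x 100 x 9 on the table; not to be moved
- tub: open plastic tub, 120 diameter, 100 high; not to be moved
- jar: amber glass jar, 68 diameter, 85 high; not to be moved
- slip_bowl: terracotta bowl, 100 diameter, 55 high; not to be moved
- mug: mug, 72 diameter, 85 high; not to be moved
Things that resemble listed ones, but are neither listed nor needed, are in the scene too. What is shaped like the batt but black or pink is not meant.

How it is judged (in metres and radians):
On the way, in this order (a step that is already met when the one before it is completed fails the run):
1. the kiln shelf is fully home (within 5 mm of its stop) while the door is still open, both pieces standing on it (x of batt in the frame of kiln above -0.056 m and value of joint kiln_door above 0.3 rad and angle between each of vase, cup's own z axis and vertical below 0.15 rad and z of vase in the frame of batt between 0.009 and 0.02 m and horizontal distance between each of vase, cup and batt below 0.085 m and z of cup in the frame of batt between 0.009 and 0.02 m), for 0.2 s.
2. the door is shut and seated on its catch (within 0.03 rad) (value of joint kiln_door below 0.03 rad and x of batt in the frame of kiln above -0.056 m), for 0.2 s.
3. the clamp lever is fully down (within 0.09 rad) (value of joint kiln_clamp below 0.09 rad and value of joint kiln_door below 0.03 rad), for 0.2 s.
At the end, for the whole second after the job is handed in: The kiln shelf is home in the chamber (within 5 mm of its stop), vase and cup stand upright (within 0.15 rad) and at rest on it, the door is seated on its catch (within 0.03 rad of shut) and the clamp lever is down (within 0.09 rad) (all of step 3 and x of batt in the frame of kiln above -0.056 m and angle between each of vase, cup's own z axis and vertical below 0.15 rad and z of vase in the frame of batt between 0.009 and 0.02 m and horizontal distance between each of vase, cup and batt below 0.085 m and z of cup in the frame of batt between 0.009 and 0.02 m and linear speed of each of vase, cup below 0.02 m/s and velocity of joint kiln_door below 0.05 rad/s); the robot touches nothing.
It fails at once if a glazed piece is touched by the robot (contact force between any of the fingers, the arm and vase above 0.3 N or contact force between any of the fingers, the arm and cup above 0.3 N).
It fails at once if a glazed piece topples (angle between any of vase, cup's own z axis and vertical above 0.5 rad).
It fails at once if a bystander is moved by more than 30 mm (distance of any of prop, brush, tile, tub, jar, slip_bowl, mug from where it was at the start of the episode above 0.03 m).
It also fails if it takes over 64 s, if anything falls off the work surface, if the arm or the gripper's body presses on something with over 40 N, if the wrist force passes 120 N, or if a joint passes its speed limit or range.

## Working session

There is one attempt and no reset: what is moved stays moved. The work goes in short steps, Python scripts to look and compute and a tool call to move; the robot and the scene stay as the last step left them, time stands still between calls to the robot, and variables do not carry over. Pictures are saved under pics/ and viewed, at most 10 in all, crops included, and the job is handed in when it is done.

Besides the shell and the picture viewer there is one more tool, called as a command line: name --argument value ..., lists and objects as JSON in quotes. drive_tool: Moves the arm, as the interface text tells. Its arguments: {"type":"object","properties":{"plan":{"type":"array","items":{"type":"object","properties":{"x":{"type":"number"},"y":{"type":"number"},"z":{"type":"number"},"ax":{"type":"number"},"ay":{"type":"number"},"az":{"type":"number"},"hand":{"type":"number"}}}},"grip_force":{"type":"number"}},"required":["plan"]}

```bash
mkdir -p pics; ls; python3 - <<'E'
from rig import monitor, imaging, r
import cv2
for n in ("scene","side"):
    im=imaging.grab_frame(n); cv2.imwrite(f"pics/{n}0.png",im[:,:,::-1])
    c=imaging.camera_info(n); print(n,c)
s=monitor.sense(); print(s)
E
```

```text
pics
scene {'mtx': array([[535.19245284,   0.        , 283.21554848],
       [  0.        , 535.19245284, 213.71191306],
       [  0.        ,   0.        ,   1.        ]]), 'R': array([[ 0.99994177,  0.01073609,  0.00108905],
       [ 0.01052244, -0.94767962, -0.31904955],
       [-0.00239327,  0.31904243, -0.94773741]]), 't': array([-506.20502541,   73.74679337, 1757.04874672])}
side {'mtx': array([[424.91623267,   0.        , 278.57432397],
       [  0.        , 424.91623267, 218.53692682],
       [  0.        ,   0.        ,   1.        ]]), 'R': array([[-0.99879835, -0.04665834, -0.01499536],
       [-0.02812661,  0.79629528, -0.60425385],
       [ 0.04013421, -0.60310598, -0.79665075]]), 't': array([ 528.04758493,  109.98240628, 1335.48190992])}
{'clock': 0.1, 'qpos': array([ 1.20559607e+00,  3.53569548e-01,  1.63408523e+00, -9.55582301e-06,
        1.15521442e+00, -2.38667409e-03]), 'qvel': array([ 0.00074599, -0.00107275, -0.00342046, -0.00077972, -0.00075716,
       -0.00094428]), 'joint_efforts': array([-2.33498213e-03, -6.06346750e+01, -3.42821288e+01, -1.41602732e-04,
        4.09649103e-03,  3.36973278e-05]), 'eef_pos': array([221.65166392, 583.89810605, 230.63169744]), 'tcp_rot': array([-3.14031609e+00,  5.69078186e-06,  2.77878293e+00]), 'contact_force': array([-1.07518698, -0.24794435,  0.78979559]), 'wrist_torque': array([ 0.04140014,  0.0134842 , -0.03426668]), 'grasp_force': 0.0, 'opening': 0.9978809581808996}
```

View pics/scene0.png

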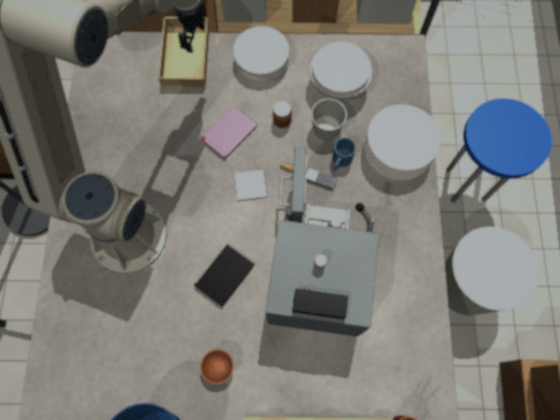

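View pics/side0.png

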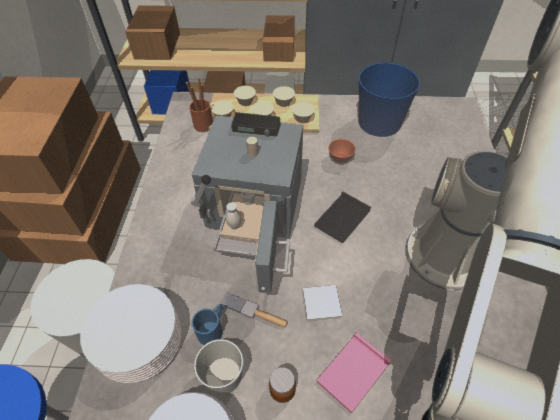

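Scene view: kiln around (323,275), its front facing up (+y); door open at (298,185); shelf at (327,217); clamp ball at (361,207). Side view: light clay shelf in the mouth at (245,210) with the vase at (233,215), door at (267,245). Lookalikes for the batt are the black slab, scene (224,275), and the pink slab, scene (229,132). The light clay slab in the mouth is the one I want. I'll check it in a close crop.

```bash
python3 - <<'E'
import cv2,numpy as np
a=cv2.imread("pics/scene0.png")[140:340,250:400]; b=cv2.imread("pics/side0.png")[100:300,180:320]
a=cv2.resize(a,None,fx=4,fy=4,interpolation=cv2.INTER_CUBIC)[:600]
cv2.imwrite("pics/sceneC.png",cv2.resize(cv2.imread("pics/scene0.png")[140:340,250:400],None,fx=3,fy=3,interpolation=cv2.INTER_CUBIC))
b=cv2.convertScaleAbs(cv2.resize(b,None,fx=3,fy=3,interpolation=cv2.INTER_CUBIC),alpha=1.4)
a=cv2.convertScaleAbs(cv2.imread("pics/sceneC.png"),alpha=1.4)
c=np.hstack([a[:600,:440],b[:600,:360]]);print(c.shape)
cv2.imwrite("pics/crop1.png",c)
E
```

```text
(600, 800, 3)
```

View pics/crop1.png

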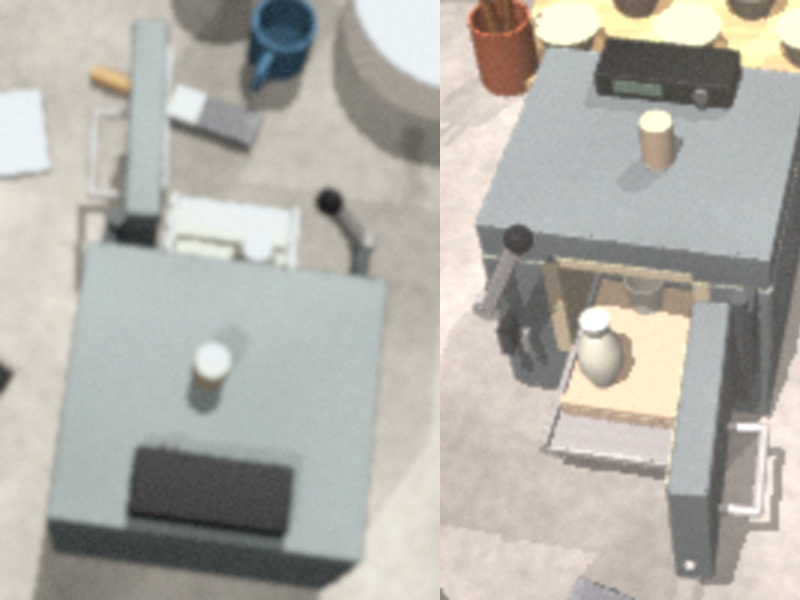

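Crop: left is the scene ×3, with roof corners (88,243), (385,284), (52,520), (360,558). Right is the side view ×3, with the clay shelf's lip at about (563,403)–(675,425), the vase foot near (603,385), the cup at (645,290) in the chamber, and the ball at (518,238). This confirms the choice. Next I'll fit the kiln pose.

```bash
cat > h.py <<'E'
import numpy as np
from scipy.optimize import least_squares
from rig import monitor, imaging, r
C={n:imaging.camera_info(n) for n in("scene","side")}
def proj(n,X):
    c=C[n];p=c["R"]@np.asarray(X,float)+c["t"];p=c["mtx"]@p;return p[:2]/p[2]
def full(n,u,v):
    return np.array([(u+.5)/3-.5+250,(v+.5)/3-.5+140]) if n=="scene" else np.array([(u-440+.5)/3-.5+180,(v+.5)/3-.5+100])
def onz(n,px,z):
    c=C[n];d=c["R"].T@np.linalg.solve(c["mtx"],[*px,1]);o=-c["R"].T@c["t"];return o+d*(z-o[2])/d[2]
def k2w(k,P):
    c,s=np.cos(k[2]),np.sin(k[2]);return np.array([k[0]+c*P[0]-s*P[1],k[1]+s*P[0]+c*P[1],P[2]])
def w2k(k,P):
    c,s=np.cos(k[2]),np.sin(k[2]);dx,dy=P[0]-k[0],P[1]-k[1];return np.array([c*dx+s*dy,-s*dx+c*dy,P[2]])
E
python3 - <<'E'
from h import *
obs=[("scene",(88,243),(-140,-140,270)),("scene",(385,284),(-140,140,270)),("scene",(52,520),(120,-140,270)),("scene",(360,558),(120,140,270)),
("side",(482,224),(-140,140,270)),("side",(770,263),(-140,-140,270)),("side",(540,48),(120,140,270))]
f=lambda k:np.concatenate([proj(n,k2w(k,P))-full(n,*c) for n,c,P in obs])
s=least_squares(f,[600,0,-1.6],loss='soft_l1',x_scale=[10,10,.1]);k=s.x;print(k,f(k).reshape(-1,2).round(1))
np.save("k.npy",k)
g=lambda n,c,z:print(n,c,z,w2k(k,onz(n,full(n,*c),z)).round(),onz(n,full(n,*c),z).round())
for c in[(135,22),(167,22),(128,215),(158,217)]:g("scene",c,250)
for c in[(170,200),(298,208)]:g("scene",c,90)
for c in[(548,447),(668,465)]:g("side",c,90)
for c in[(562,403),(675,420)]:g("side",c,112)
g("side",(603,385),104); g("scene",(257,248),199)
g("side",(645,305),104)
# ball
k_=k
def fb(a):
    P=k2w(k,(-191,120-110*np.cos(a[0]),215+110*np.sin(a[0])))
    return np.concatenate([proj("scene",P)-full("scene",330,201),proj("side",P)-full("side",518,238)])
b=least_squares(fb,[1.2]);print("clamp",b.x,b.fun)
E
```

```text
[ 616.10980472 -181.32099777   -1.68759692] [[-0.4 -0.7]
 [ 1.  -2.1]
 [-1.2  0.1]
 [ 2.3  1.2]
 [-2.4  0.7]
 [ 0.8 -1. ]
 [ 1.7 -0.5]]
scene (135, 22) 250 [-378. -123.  250.] [538. 208. 250.]
scene (167, 22) 250 [-382.  -92.  250.] [569. 208. 250.]
scene (128, 215) 250 [-177. -106.  250.] [532.   7. 250.]
scene (158, 217) 250 [-179.  -77.  250.] [560.   5. 250.]
scene (170, 200) 90 [-254.  -68.   90.] [579.  79.  90.]
scene (298, 208) 90 [-262.   67.   90.] [713.  71.  90.]
side (548, 447) 90 [-257.   64.   90.] [710.  67.  90.]
side (668, 465) 90 [-260.  -57.   90.] [590.  83.  90.]
side (562, 403) 112 [-218.   57.  112.] [698.  29. 112.]
side (675, 420) 112 [-221.  -57.  112.] [585.  45. 112.]
side (603, 385) 104 [-185.   24.  104.] [661.  -0. 104.]
scene (257, 248) 199 [-177.   22.  199.] [658.  -8. 199.]
side (645, 305) 104 [-77.   4. 104.] [ 629. -105.  104.]
clamp [1.16908867] [0.37521239 0.03454561 0.09851402 0.70070132]
```

```bash
cat >> h.py <<'E'
from scipy.spatial.transform import Rotation as Ro
k=np.load("k.npy") 
def Rk(theta,face=0.0):
    """tool pointing along kiln direction face (rad from kiln +x), theta below horizontal; tool y = horizontal"""
    a=k[2]+face; h=np.array([np.cos(a),np.sin(a),0]); z=np.cos(theta)*h-np.sin(theta)*np.array([0,0,1]); y=np.cross([0,0,1],h)
    return np.column_stack([np.cross(y,z),y,z])
def go(P,R=None):
    s=monitor.sense(); R0=Ro.from_euler("xyz",s["tcp_rot"]).as_matrix()
    R=R0 if R is None else R
    d=R0.T@(np.asarray(P,float)-s["eef_pos"])/50; w=np.degrees(Ro.from_matrix(R0.T@R).as_rotvec())/6
    print("t",round(s["clock"],2),"pos",s["eef_pos"].round(1),"kiln",w2k(k,s["eef_pos"]).round(1),"->",np.round(P,1)); print("shift",d.round(3),"turn",w.round(3))
    print("q",s["qpos"].round(2),"F",s["contact_force"].round(1))
E
python3 - <<'E'
from h import *
w=imaging.camera_info("wrist"); s=monitor.sense(); R0=Ro.from_euler("xyz",s["tcp_rot"]).as_matrix()
print("cam in tool",R0.T@(-w["R"].T@w["t"]-s["eef_pos"]), (R0.T@w["R"].T).round(2))
go([665,230,330],Rk(np.radians(50)))
E
```

```text
cam in tool [  72.45864271   -0.93905276 -142.02580813] [[ 0.   -0.96 -0.28]
 [ 1.   -0.    0.  ]
 [-0.   -0.28  0.96]]
t 0.1 pos [221.7 583.9 230.6] kiln [-714.  -480.9  230.6] -> [665 230 330]
shift [-10.802  -3.473  -1.983] turn [ 4.395 -5.639 12.105]
q [ 1.21  0.35  1.63 -0.    1.16 -0.  ] F [-1.1 -0.2  0.8]
```

drive_tool --plan '[{"x":-5.4,"y":-1.75,"z":-2.5,"ax":2.2,"ay":-2.8,"az":6,"hand":0},{"x":-5.4,"y":-1.75,"z":-2.5,"ax":2.2,"ay":-2.8,"az":6,"hand":0},{"x":-5.4,"y":-1.75,"z":-2.5,"ax":2.2,"ay":-2.8,"az":6,"hand":0},{"x":-5.4,"y":-1.75,"z":-2.5,"ax":2.2,"ay":-2.8,"az":6,"hand":0},{"x":-5.4,"y":-1.75,"z":-2.5,"ax":2.2,"ay":-2.8,"az":6,"hand":0},{"x":-5.4,"y":-1.75,"z":-2.5,"ax":2.2,"ay":-2.8,"az":6,"hand":0},{"x":-5.4,"y":-1.75,"z":-2.5,"ax":2.2,"ay":-2.8,"az":6,"hand":0}]'

```text
clock: 0.8
eef_pos: [446.6, 404.6, 358.1]
tcp_rot: [-3.014, 0.345, 2.162]
contact_force: [-1.0, 1.2, -0.4]
opening: -0.001
grasp_force: 0.0
```

```bash
python3 -c "
from h import *
go([665,230,330],Rk(np.radians(50)))"
```

```text
t 0.8 pos [446.6 404.6 358.1] kiln [-562.1 -236.7  358.1] -> [665 230 330]
shift [-4.83   1.964  2.099] turn [ 2.217 -2.839  6.067]
q [ 0.89  0.35  1.4  -0.29  1.62  0.35] F [-1.   1.2 -0.4]
```

drive_tool --plan '[{"x":-4.83,"y":1.96,"z":2.1,"ax":2.22,"ay":-2.84,"az":6.07,"hand":0},{"x":-4.83,"y":1.96,"z":2.1,"ax":2.22,"ay":-2.84,"az":6.07,"hand":0},{"x":-4.83,"y":1.96,"z":2.1,"ax":2.22,"ay":-2.84,"az":6.07,"hand":0},{"x":-4.83,"y":1.96,"z":2.1,"ax":2.22,"ay":-2.84,"az":6.07,"hand":0},{"x":-4.83,"y":1.96,"z":2.1,"ax":2.22,"ay":-2.84,"az":6.07,"hand":0},{"x":-4.83,"y":1.96,"z":2.1,"ax":2.22,"ay":-2.84,"az":6.07,"hand":0},{"x":-4.83,"y":1.96,"z":2.1,"ax":2.22,"ay":-2.84,"az":6.07,"hand":0},{"x":-4.83,"y":1.96,"z":2.1,"ax":2.22,"ay":-2.84,"az":6.07,"hand":0}]'

```text
clock: 1.6
eef_pos: [661.6, 232.5, 326.5]
tcp_rot: [-3.136, 0.699, 1.46]
contact_force: [-0.6, 0.1, -0.3]
opening: -0.002
grasp_force: 0.0
```

```bash
python3 - <<'E'
from h import *
import cv2
w=imaging.camera_info("wrist");np.savez("w1.npz",**w)
im=imaging.grab_frame("wrist"); cv2.imwrite("pics/w1.png",im[:,:,::-1])
# predicted pixels of model points
def pw(X):
    p=w["R"]@X+w["t"];th=np.arctan2(np.hypot(p[0],p[1]),p[2]);a=np.arctan2(p[1],p[0]);f=w["mtx"][0,0];return (w["mtx"][:2,2]+f*th*np.array([np.cos(a),np.sin(a)])).round(1)
for n,P in dict(roofL=(-140,-140,270),roofR=(-140,140,270),ledL=(-260,-70,90),ledR=(-260,70,90),lipL=(-219,-57,112),lipR=(-219,57,112),mouthTL=(-140,-66,225),mouthTR=(-140,66,225),pivot=(-191,120,215)).items(): print(n,pw(k2w(k,P)))
go(k2w(k,(-260,-5,150)),Rk(np.radians(50)))
E
```

```text
roofL [178.6 306.1]
roofR [382.8 306.4]
ledL [228.1 145.5]
ledR [334.9 146. ]
lipL [239.4 178. ]
lipR [323.1 178.3]
mouthTL [233.4 277.8]
mouthTR [328.3 278. ]
pivot [374.  255.2]
t 1.65 pos [661.2 233.2 327.3] kiln [-417.    -3.6  327.3] -> [641.4  77.5 150. ]
shift [-0.123 -0.024  4.734] turn [-0.01   0.007  0.044]
q [ 0.58  0.66  1.1  -0.54  1.83  0.67] F [0.  0.3 0.3]
```

View pics/w1.png

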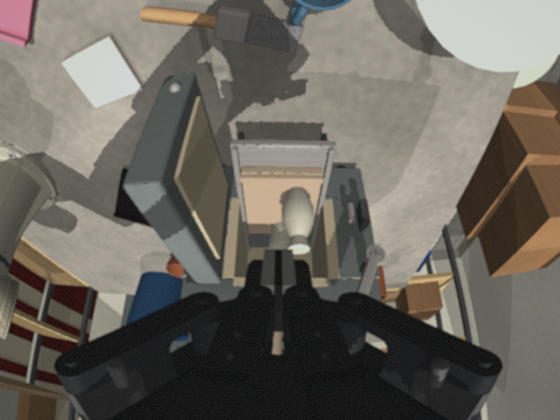

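Wrist view: ledge front edge at row ~145 (predicted 145.5), lip at about rows 168–178 (predicted 178), vase at (297,215), and the shut fingers above. The kiln fit holds. Next I approach the lip.

```bash
python3 - <<'E'
from h import *
go(k2w(k,(-250,10,125)),Rk(np.radians(50)))
R=Rk(np.radians(50))
print("kiln down 26:",R.T@[0,0,-25.5]/50,"kiln +x unit mm:",R.T@(k2w(k,(1,0,0))-k2w(k,(0,0,0)))/50)
E
```

```text
t 1.65 pos [661.2 233.2 327.3] kiln [-417.    -3.6  327.3] -> [655.2  65.8 125. ]
shift [0.044 0.277 5.245] turn [-0.01   0.007  0.044]
q [ 0.58  0.66  1.1  -0.54  1.83  0.67] F [0.  0.3 0.3]
kiln down 26: [0.32782168 0.         0.39068267] kiln +x unit mm: [-1.53208889e-02 -7.50655180e-16  1.28557522e-02]
```

drive_tool --plan '[{"x":0.04,"y":0.28,"z":0.9,"az":0.04,"hand":0},{"x":0.04,"y":0.28,"z":1.8,"az":0.04,"hand":0},{"x":0.04,"y":0.28,"z":2.7,"az":0.04,"hand":0},{"x":0.04,"y":0.28,"z":3.6,"az":0.04,"hand":0},{"x":0.04,"y":0.28,"z":4.5,"az":0.04,"hand":0},{"x":0.04,"y":0.28,"z":5.0,"az":0.04,"hand":0},{"x":0.04,"y":0.28,"z":5.24,"az":0.04,"hand":0},{"x":0.04,"y":0.28,"z":5.24,"az":0.04,"hand":0}]'

```text
invalid input
```

```bash
python3 - <<'E'
from h import *
go(k2w(k,(-242,10,100)),Rk(np.radians(50)))
E
```

```text
t 1.65 pos [661.2 233.2 327.3] kiln [-417.    -3.6  327.3] -> [654.2  57.9 100. ]
shift [0.243 0.278 5.731] turn [-0.01   0.007  0.044]
q [ 0.58  0.66  1.1  -0.54  1.83  0.67] F [0.  0.3 0.3]
```

drive_tool --plan '[{"x":0.04,"y":0.28,"z":0.9,"ax":0,"ay":0,"az":0.04,"hand":0},{"x":0.04,"y":0.28,"z":1.8,"ax":0,"ay":0,"az":0.04,"hand":0},{"x":0.04,"y":0.28,"z":2.7,"ax":0,"ay":0,"az":0.04,"hand":0},{"x":0.04,"y":0.28,"z":3.6,"ax":0,"ay":0,"az":0.04,"hand":0},{"x":0.04,"y":0.28,"z":4.5,"ax":0,"ay":0,"az":0.04,"hand":0},{"x":0.04,"y":0.28,"z":5.0,"ax":0,"ay":0,"az":0.04,"hand":0},{"x":0.04,"y":0.28,"z":5.24,"ax":0,"ay":0,"az":0.04,"hand":0},{"x":0.04,"y":0.28,"z":5.24,"ax":0,"ay":0,"az":0.04,"hand":0}]'

```text
clock: 2.45
eef_pos: [655.3, 65.4, 125.5]
tcp_rot: [-3.14, 0.699, 1.455]
contact_force: [-0.1, 0.3, 1.5]
opening: 0.0
grasp_force: 0.0
```

```bash
python3 - <<'E'
from h import *
go(k2w(k,(-242,10,100)),Rk(np.radians(50)))
E
```

```text
t 2.45 pos [655.3  65.4 125.5] kiln [-249.6   10.2  125.5] -> [654.2  57.9 100. ]
shift [ 0.212 -0.003  0.489] turn [-0.01   0.013  0.005]
q [ 0.39  0.71  1.48 -0.61  1.38  0.76] F [-0.1  0.3  1.5]
```

drive_tool --plan '[{"x":0.1,"y":0,"z":0.25,"ax":0,"ay":0,"az":0,"hand":0},{"x":0.21,"y":0,"z":0.49,"ax":0,"ay":0,"az":0,"hand":0},{"x":0.21,"y":0,"z":0.49,"ax":0,"ay":0,"az":0,"hand":0}]'

```text
clock: 2.75
eef_pos: [654.5, 57.6, 98.7]
tcp_rot: [-3.139, 0.7, 1.455]
contact_force: [0.6, -0.2, 0.2]
opening: -0.001
grasp_force: 0.0
```

```bash
python3 - <<'E'
from h import *
import cv2
w=imaging.grab_frame("wrist")[:,:,::-1]; b=imaging.grab_frame("side")[130:300,180:320,::-1]
b=cv2.resize(b,None,fx=2.8,fy=2.8,interpolation=cv2.INTER_CUBIC)
w=cv2.resize(w[100:320,180:380],None,fx=2,fy=2)
o=np.zeros((476,800,3),np.uint8);o[:b.shape[0],:b.shape[1]]=b;o[:440,392:792]=w
cv2.imwrite("pics/c2.png",cv2.convertScaleAbs(o,alpha=1.3))
go(k2w(k,(-227,10,99.5)),Rk(np.radians(50)))
E
```

```text
t 2.85 pos [655.2  57.7 100.1] kiln [-242.    11.   100.1] -> [652.5  43.   99.5]
shift [-0.222 -0.019  0.201] turn [-0.005  0.012  0.   ]
q [ 0.38  0.74  1.5  -0.62  1.34  0.78] F [0.7 0.1 0.4]
```

View pics/c2.png

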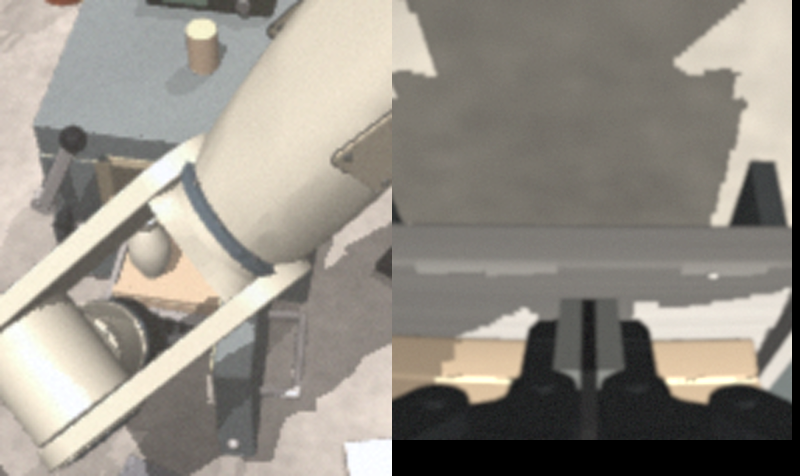

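Left (side): the fingers are hidden behind the forearm, and vase (150,245) and shelf are undisturbed. Right (wrist): fingertips at (588,300) over the ledge, lip at rows 338–378, no contact yet. Now I push along kiln +x in small steps.

drive_tool --plan '[{"x":-0.046,"y":0,"z":0.0386,"ax":0,"ay":0,"az":0,"hand":0},{"x":-0.092,"y":0,"z":0.077,"ax":0,"ay":0,"az":0,"hand":0},{"x":-0.138,"y":0,"z":0.116,"ax":0,"ay":0,"az":0,"hand":0},{"x":-0.184,"y":0,"z":0.154,"ax":0,"ay":0,"az":0,"hand":0},{"x":-0.23,"y":0,"z":0.193,"ax":0,"ay":0,"az":0,"hand":0},{"x":-0.276,"y":0,"z":0.231,"ax":0,"ay":0,"az":0,"hand":0},{"x":-0.322,"y":0,"z":0.27,"ax":0,"ay":0,"az":0,"hand":0},{"x":-0.368,"y":0,"z":0.309,"ax":0,"ay":0,"az":0,"hand":0}]'

```text
clock: 3.65
eef_pos: [652.8, 33.9, 100.4]
tcp_rot: [3.141, 0.698, 1.453]
contact_force: [0.2, 5.0, 1.2]
opening: -0.0
grasp_force: 2.5
```

```bash
python3 - <<'E'
from h import *
import cv2
go(k2w(k,(-194,11,99.5)),Rk(np.radians(50)))
E
```

```text
t 3.65 pos [652.8  33.9 100.4] kiln [-218.1   11.4  100.4] -> [649.6  10.1  99.5]
shift [-0.357 -0.008  0.323] turn [ 0.005 -0.    -0.006]
q [ 0.35  0.72  1.53 -0.63  1.31  0.77] F [0.2 5.  1.2]
```

drive_tool --plan '[{"x":-0.045,"y":0,"z":0.04,"ax":0,"ay":0,"az":0,"hand":0},{"x":-0.09,"y":0,"z":0.08,"ax":0,"ay":0,"az":0,"hand":0},{"x":-0.135,"y":0,"z":0.12,"ax":0,"ay":0,"az":0,"hand":0},{"x":-0.18,"y":0,"z":0.16,"ax":0,"ay":0,"az":0,"hand":0},{"x":-0.225,"y":0,"z":0.2,"ax":0,"ay":0,"az":0,"hand":0},{"x":-0.27,"y":0,"z":0.24,"ax":0,"ay":0,"az":0,"hand":0},{"x":-0.315,"y":0,"z":0.28,"ax":0,"ay":0,"az":0,"hand":0},{"x":-0.36,"y":0,"z":0.32,"ax":0,"ay":0,"az":0,"hand":0}]'

```text
clock: 4.45
eef_pos: [650.4, 10.1, 100.3]
tcp_rot: [3.139, 0.698, 1.453]
contact_force: [0.8, 7.2, 5.1]
opening: 0.001
grasp_force: 3.8
```

```bash
python3 - <<'E'
from h import *
go(k2w(k,(-170,11,99.5)),Rk(np.radians(50)))
import cv2
w=imaging.grab_frame("wrist")[:,:,::-1]
w=cv2.resize(w[100:320,150:410],None,fx=3,fy=2.7)
cv2.imwrite("pics/c3.png",cv2.convertScaleAbs(w,alpha=1.3))
E
```

```text
t 4.45 pos [650.4  10.1 100.3] kiln [-194.1   11.8  100.3] -> [646.8 -13.8  99.5]
shift [-0.359 -0.015  0.322] turn [ 0.012  0.001 -0.01 ]
q [ 0.32  0.71  1.55 -0.65  1.29  0.76] F [0.8 7.2 5.1]
```

View pics/c3.png

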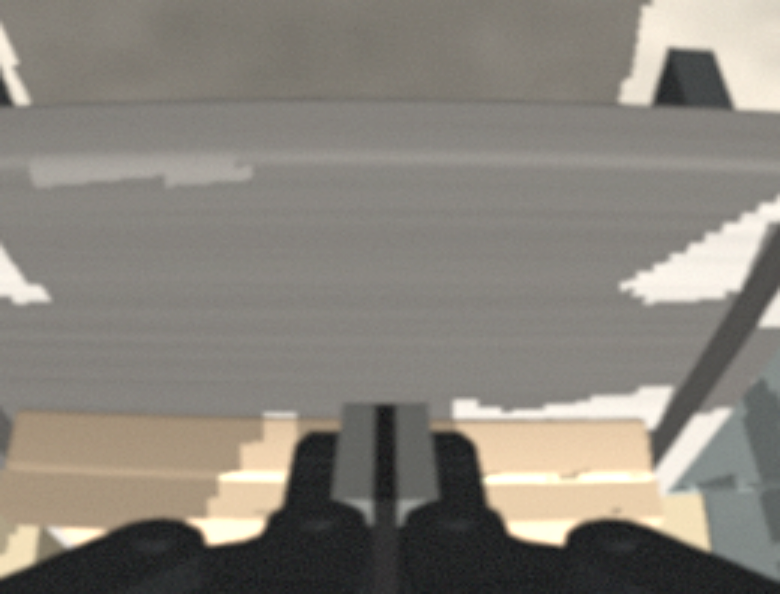

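Fingertips at (385,405) press low on the lip, whose top edge is at row ~475, and the push force is only about 7 N. The shelf is sliding straight, so I continue.

drive_tool --plan '[{"x":-0.046,"y":-0.002,"z":0.0386,"ax":0,"ay":0,"az":0,"hand":0},{"x":-0.092,"y":-0.004,"z":0.077,"ax":0,"ay":0,"az":0,"hand":0},{"x":-0.138,"y":-0.006,"z":0.116,"ax":0,"ay":0,"az":0,"hand":0},{"x":-0.184,"y":-0.008,"z":0.154,"ax":0,"ay":0,"az":0,"hand":0},{"x":-0.23,"y":-0.01,"z":0.193,"ax":0,"ay":0,"az":0,"hand":0},{"x":-0.276,"y":-0.012,"z":0.231,"ax":0,"ay":0,"az":0,"hand":0},{"x":-0.322,"y":-0.014,"z":0.27,"ax":0,"ay":0,"az":0,"hand":0},{"x":-0.368,"y":-0.016,"z":0.309,"ax":0,"ay":0,"az":0,"hand":0}]'

```text
clock: 5.3
eef_pos: [646.8, -13.7, 100.3]
tcp_rot: [3.139, 0.698, 1.453]
contact_force: [1.4, 7.1, 4.4]
opening: 0.003
grasp_force: 3.6
```

drive_tool --plan '[{"x":-0.046,"y":0,"z":0.0386,"ax":0,"ay":0,"az":0,"hand":0},{"x":-0.092,"y":0,"z":0.077,"ax":0,"ay":0,"az":0,"hand":0},{"x":-0.138,"y":0,"z":0.116,"ax":0,"ay":0,"az":0,"hand":0},{"x":-0.184,"y":0,"z":0.154,"ax":0,"ay":0,"az":0,"hand":0},{"x":-0.23,"y":0,"z":0.193,"ax":0,"ay":0,"az":0,"hand":0},{"x":-0.276,"y":0,"z":0.231,"ax":0,"ay":0,"az":0,"hand":0}]'

```text
clock: 5.9
eef_pos: [644.6, -31.6, 100.3]
tcp_rot: [3.14, 0.698, 1.453]
contact_force: [1.6, 7.2, 3.5]
opening: 0.002
grasp_force: 3.5
```

```bash
python3 - <<'E'
from h import *
go(k2w(k,(-144,11,99.5)),Rk(np.radians(50)))
E
```

```text
t 5.9 pos [644.6 -31.6 100.3] kiln [-152.    10.9  100.3] -> [643.8 -39.6  99.5]
shift [-0.113  0.002  0.116] turn [ 0.011  0.002 -0.01 ]
q [ 0.27  0.69  1.6  -0.68  1.24  0.74] F [1.6 7.2 3.5]
```

Now finer steps until the stop is felt.

drive_tool --plan '[{"x":-0.031,"y":0,"z":0.026,"ax":0,"ay":0,"az":0,"hand":0},{"x":-0.062,"y":0,"z":0.052,"ax":0,"ay":0,"az":0,"hand":0},{"x":-0.093,"y":0,"z":0.078,"ax":0,"ay":0,"az":0,"hand":0}]'

```text
clock: 6.2
eef_pos: [643.9, -37.6, 100.3]
tcp_rot: [3.14, 0.698, 1.453]
contact_force: [1.7, 7.4, 4.0]
opening: -0.002
grasp_force: 3.6
```

drive_tool --plan '[{"x":-0.031,"y":0,"z":0.026,"ax":0,"ay":0,"az":0,"hand":0}]'

```text
clock: 6.3
eef_pos: [643.7, -39.6, 100.3]
tcp_rot: [3.14, 0.698, 1.453]
contact_force: [1.5, 6.4, 3.9]
opening: 0.002
grasp_force: 3.6
```

drive_tool --plan '[{"x":-0.031,"y":0,"z":0.026,"ax":0,"ay":0,"az":0,"hand":0}]'

```text
clock: 6.4
eef_pos: [643.6, -40.9, 100.2]
tcp_rot: [3.139, 0.697, 1.452]
contact_force: [-0.8, 20.6, 10.5]
opening: -0.004
grasp_force: 10.2
```

The stop is felt (7 → 20 N at kiln x ≈ -142.6, predicted -144). I hold, then back straight out.

drive_tool --plan '[{"x":0,"y":0,"z":0,"ax":0,"ay":0,"az":0,"hand":0},{"x":0,"y":0,"z":0,"ax":0,"ay":0,"az":0,"hand":0},{"x":0.15,"y":0,"z":-0.13,"ax":0,"ay":0,"az":0,"hand":0},{"x":0.5,"y":0,"z":-0.5,"ax":0,"ay":0,"az":0,"hand":0},{"x":0.9,"y":0,"z":-1.2,"ax":0,"ay":0,"az":0,"hand":0},{"x":0.9,"y":0,"z":-2.2,"ax":0,"ay":0,"az":0,"hand":0},{"x":0.9,"y":0,"z":-3.2,"ax":0,"ay":0,"az":0,"hand":0},{"x":0.9,"y":0,"z":-4.1,"ax":0,"ay":0,"az":0,"hand":0}]'

```text
clock: 7.2
eef_pos: [661.9, 124.5, 229.2]
tcp_rot: [-3.141, 0.7, 1.454]
contact_force: [0.8, -0.2, 0.5]
opening: 0.005
grasp_force: 0.0
```

drive_tool --plan '[{"x":0,"y":0,"z":-1,"ax":0,"ay":0,"az":0,"hand":0},{"x":0,"y":0,"z":-2,"ax":0,"ay":0,"az":0,"hand":0},{"x":0,"y":0,"z":-2.5,"ax":0,"ay":0,"az":0,"hand":0}]'

```text
clock: 7.5
eef_pos: [672.0, 205.6, 326.8]
tcp_rot: [3.138, 0.697, 1.452]
contact_force: [0.3, -0.3, 0.3]
opening: 0.002
grasp_force: 0.0
```

```bash
python3 - <<'E'
from h import *
import cv2
go(k2w(k,(-450,11,400)),Rk(np.radians(50)))
imaging.grab_frame("side")
w=imaging.grab_frame("wrist")[:,:,::-1]; b=imaging.grab_frame("side")[130:310,180:320,::-1]
b=cv2.resize(b,None,fx=2.8,fy=2.8,interpolation=cv2.INTER_CUBIC)
w=cv2.resize(w[60:320,180:380],None,fx=2,fy=2)
o=np.zeros((530,800,3),np.uint8);o[:b.shape[0],:b.shape[1]]=b;o[:520,392:792]=w
cv2.imwrite("pics/c4.png",cv2.convertScaleAbs(o,alpha=1.3))
E
```

```text
t 7.5 pos [672.  205.6 326.8] kiln [-390.8   10.4  326.8] -> [679.5 264.3 400. ]
shift [-0.032  0.017 -1.882] turn [ 0.021 -0.006 -0.015]
q [ 0.55  0.65  1.12 -0.55  1.8   0.65] F [ 0.3 -0.3  0.3]
```

View pics/c4.png

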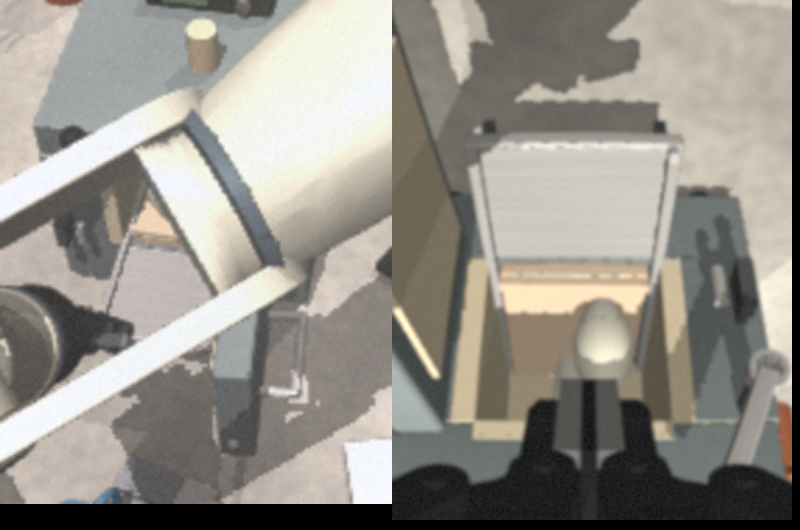

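Wrist: the shelf's lip front is level with the mouth at row ~262, and the vase stands upright at (603,340). The shelf is home. Next I stage the fingers on the door's outer (robot) side, tool pointing down.

```bash
cat >> h.py <<'E'
def door(phi,rr,d,z):
    return k2w(k,(-176-rr*np.sin(phi)-d*np.cos(phi),-110+rr*np.cos(phi)-d*np.sin(phi),z)), Rk(np.pi/2,phi)
E
python3 - <<'E'
from h import *
go(*door(1.655,110,50,345))
go(*door(1.655,110,50,218))
E
```

```text
t 7.65 pos [671.8 204.  324. ] kiln [-389.2   10.4  324. ] -> [481.  117.9 345. ]
shift [-1.923 -3.59   1.061] turn [ -5.488   5.064 -15.094]
q [ 0.54  0.65  1.13 -0.55  1.8   0.65] F [-0.9 -0.7 -0.3]
t 7.65 pos [671.8 204.  324. ] kiln [-389.2   10.4  324. ] -> [481.  117.9 218. ]
shift [-0.289 -3.593  3.006] turn [ -5.488   5.064 -15.094]
q [ 0.54  0.65  1.13 -0.55  1.8   0.65] F [-0.9 -0.7 -0.3]
```

drive_tool --plan '[{"x":-0.96,"y":-1.8,"z":0.5,"ax":-2.74,"ay":2.53,"az":-7.55,"hand":0},{"x":-0.96,"y":-1.8,"z":0.5,"ax":-2.74,"ay":2.53,"az":-7.55,"hand":0},{"x":-0.96,"y":-1.8,"z":0.5,"ax":-2.74,"ay":2.53,"az":-7.55,"hand":0},{"x":-0.96,"y":-1.8,"z":0.5,"ax":-2.74,"ay":2.53,"az":-7.55,"hand":0},{"x":-0.96,"y":-1.8,"z":0.5,"ax":-2.74,"ay":2.53,"az":-7.55,"hand":0},{"x":-0.96,"y":-1.8,"z":0.5,"ax":-2.74,"ay":2.53,"az":-7.55,"hand":0},{"x":-0.96,"y":-1.8,"z":0.5,"ax":-2.74,"ay":2.53,"az":-7.55,"hand":0}]'

```text
clock: 8.35
eef_pos: [575.1, 158.8, 334.4]
tcp_rot: [-2.974, 0.344, 2.337]
contact_force: [0.2, -1.3, 0.3]
opening: 0.002
grasp_force: 0.0
```

```bash
python3 - <<'E'
from h import *
go(*door(1.655,110,50,345))
E
```

```text
t 8.35 pos [575.1 158.8 334.4] kiln [-333.   -80.4  334.4] -> [481.  117.9 345. ]
shift [ 0.602 -1.97  -0.115] turn [-2.769  2.502 -7.558]
q [ 0.48  0.26  1.59 -0.38  1.38 -0.17] F [ 0.2 -1.3  0.3]
```

drive_tool --plan '[{"x":0.6,"y":-1.97,"z":-0.12,"ax":-2.77,"ay":2.5,"az":-7.56,"hand":0},{"x":0.6,"y":-1.97,"z":-0.12,"ax":-2.77,"ay":2.5,"az":-7.56,"hand":0},{"x":0.6,"y":-1.97,"z":-0.12,"ax":-2.77,"ay":2.5,"az":-7.56,"hand":0},{"x":0.6,"y":-1.97,"z":-0.12,"ax":-2.77,"ay":2.5,"az":-7.56,"hand":0},{"x":0.6,"y":-1.97,"z":-0.12,"ax":-2.77,"ay":2.5,"az":-7.56,"hand":0},{"x":0.6,"y":-1.97,"z":-0.12,"ax":-2.77,"ay":2.5,"az":-7.56,"hand":0},{"x":0.6,"y":-1.97,"z":-0.12,"ax":-2.77,"ay":2.5,"az":-7.56,"hand":0}]'

```text
clock: 9.05
eef_pos: [481.8, 118.7, 344.3]
tcp_rot: [-3.14, -0.002, 3.106]
contact_force: [0.3, -0.8, -0.2]
opening: 0.001
grasp_force: 0.0
```

```bash
python3 - <<'E'
from h import *
go(*door(1.655,110,50,218))
E
```

```text
t 9.05 pos [481.8 118.7 344.3] kiln [-282.3 -168.3  344.3] -> [481.  117.9 218. ]
shift [ 0.012 -0.014  2.527] turn [-0.01  -0.017 -0.028]
q [ 0.24  0.05  1.76 -0.    1.33 -1.3 ] F [ 0.3 -0.8 -0.2]
```

drive_tool --plan '[{"x":0,"y":0,"z":0.8,"ax":0,"ay":0,"az":0,"hand":0},{"x":0,"y":0,"z":1.7,"ax":0,"ay":0,"az":0,"hand":0},{"x":0,"y":0,"z":2.4,"ax":0,"ay":0,"az":0,"hand":0},{"x":0,"y":0,"z":2.52,"ax":0,"ay":0,"az":0,"hand":0}]'

```text
clock: 9.45
eef_pos: [478.8, 119.4, 215.2]
tcp_rot: [-3.138, -0.006, 3.105]
contact_force: [-0.5, 0.2, 0.3]
opening: 0.0
grasp_force: 0.0
```

```bash
cat >> h.py <<'E'
def arc(phis,rr,d,z):
    s=monitor.sense(); R0=Ro.from_euler("xyz",s["tcp_rot"]).as_matrix()
    print("t",round(s["clock"],2),"kiln",w2k(k,s["eef_pos"]).round(1),"F",s["contact_force"].round(1),"q",s["qpos"].round(2))
    for p in phis:
        P,R=door(p,rr,d,z); print(round(p,2),(R0.T@(P-s["eef_pos"])/50).round(3),(np.degrees(Ro.from_matrix(R0.T@R).as_rotvec())/6).round(2))
E
python3 - <<'E'
from h import *
arc([1.65,1.6,1.53,1.46,1.39,1.32,1.25,1.18],110,11,218)
E
```

```text
t 9.45 kiln [-282.7 -171.4  215.2] F [-0.5  0.2  0.3] q [ 0.24  0.17  1.92 -0.    1.06 -1.29]
1.65 [-0.835 -0.025 -0.062] [-0.04 -0.06  0.01]
1.6 [-0.945 -0.017 -0.062] [-0.04 -0.06  0.48]
1.53 [-1.1   -0.015 -0.063] [-0.04 -0.06  1.15]
1.46 [-1.254 -0.023 -0.064] [-0.04 -0.05  1.82]
1.39 [-1.408 -0.043 -0.065] [-0.04 -0.05  2.49]
1.32 [-1.559 -0.073 -0.066] [-0.05 -0.05  3.16]
1.25 [-1.709 -0.114 -0.066] [-0.05 -0.05  3.83]
1.18 [-1.855 -0.165 -0.067] [-0.05 -0.05  4.49]
```

drive_tool --plan '[{"x":-0.35,"y":-0.02,"z":-0.05,"ax":0,"ay":0,"az":0,"hand":0},{"x":-0.65,"y":-0.02,"z":-0.05,"ax":0,"ay":0,"az":0,"hand":0},{"x":-0.8,"y":-0.02,"z":-0.05,"ax":0,"ay":0,"az":0,"hand":0},{"x":-0.945,"y":-0.02,"z":-0.05,"ax":0,"ay":0,"az":0.48,"hand":0},{"x":-1.1,"y":-0.02,"z":-0.05,"ax":0,"ay":0,"az":1.15,"hand":0},{"x":-1.25,"y":-0.02,"z":-0.05,"ax":0,"ay":0,"az":1.82,"hand":0},{"x":-1.41,"y":-0.04,"z":-0.05,"ax":0,"ay":0,"az":2.49,"hand":0},{"x":-1.56,"y":-0.07,"z":-0.05,"ax":0,"ay":0,"az":3.16,"hand":0}]'

```text
clock: 10.25
eef_pos: [560.5, 114.2, 223.0]
tcp_rot: [3.141, 0.002, 2.775]
contact_force: [-1.2, -0.4, 0.3]
opening: -0.002
grasp_force: 0.5
```

```bash
python3 - <<'E'
from h import *
arc(1.32-.07*np.arange(1,9),110,11,218)
E
```

```text
t 10.25 kiln [-287.1  -89.7  223. ] F [-1.2 -0.4  0.3] q [ 0.2   0.28  1.76 -0.    1.1  -1.  ]
1.25 [-0.092 -0.043  0.101] [0.   0.02 0.67]
1.18 [-0.246 -0.044  0.101] [0.01 0.02 1.34]
1.11 [-0.401 -0.056  0.102] [0.01 0.02 2.01]
1.04 [-0.554 -0.078  0.102] [0.01 0.02 2.68]
0.97 [-0.705 -0.111  0.102] [0.01 0.02 3.35]
0.9 [-0.853 -0.155  0.102] [0.01 0.02 4.02]
0.83 [-0.998 -0.209  0.103] [0.01 0.02 4.69]
0.76 [-1.139 -0.273  0.103] [0.01 0.02 5.35]
```

drive_tool --plan '[{"x":-0.13,"y":-0.04,"z":0.05,"ax":0,"ay":0,"az":0.67,"hand":0},{"x":-0.26,"y":-0.04,"z":0.1,"ax":0,"ay":0,"az":1.34,"hand":0},{"x":-0.4,"y":-0.06,"z":0.1,"ax":0,"ay":0,"az":2.01,"hand":0},{"x":-0.55,"y":-0.08,"z":0.1,"ax":0,"ay":0,"az":2.68,"hand":0},{"x":-0.705,"y":-0.11,"z":0.1,"ax":0,"ay":0,"az":3.35,"hand":0},{"x":-0.853,"y":-0.155,"z":0.1,"ax":0,"ay":0,"az":4.02,"hand":0},{"x":-1.0,"y":-0.21,"z":0.1,"ax":0,"ay":0,"az":4.69,"hand":0},{"x":-1.14,"y":-0.27,"z":0.1,"ax":0,"ay":0,"az":5.35,"hand":0}]'

```text
clock: 11.05
eef_pos: [609.0, 81.4, 218.1]
tcp_rot: [3.14, 0.001, 2.214]
contact_force: [-0.7, 0.1, 0.4]
opening: -0.004
grasp_force: 0.5
```

```bash
python3 - <<'E'
from h import *
arc(0.76-.07*np.arange(1,9),110,11,218)
E
```

```text
t 11.05 kiln [-260.1  -37.7  218.1] F [-0.7  0.1  0.4] q [ 0.13  0.35  1.67 -0.    1.12 -0.51]
0.69 [-0.158  0.003  0.001] [0.01 0.01 0.67]
0.62 [-0.312  0.002  0.002] [0.01 0.01 1.34]
0.55 [-0.467 -0.009  0.002] [0.02 0.01 2.01]
0.48 [-0.62  -0.032  0.002] [0.02 0.01 2.68]
0.41 [-0.771 -0.065  0.002] [0.02 0.01 3.34]
0.34 [-0.919 -0.108  0.002] [0.02 0.01 4.01]
0.27 [-1.064 -0.162  0.002] [0.02 0.01 4.68]
0.2 [-1.205 -0.226  0.002] [0.02 0.01 5.35]
```

drive_tool --plan '[{"x":-0.158,"y":0,"z":0,"ax":0,"ay":0,"az":0.67,"hand":0},{"x":-0.312,"y":0,"z":0,"ax":0,"ay":0,"az":1.34,"hand":0},{"x":-0.467,"y":-0.01,"z":0,"ax":0,"ay":0,"az":2.01,"hand":0},{"x":-0.62,"y":-0.03,"z":0,"ax":0,"ay":0,"az":2.68,"hand":0},{"x":-0.77,"y":-0.065,"z":0,"ax":0,"ay":0,"az":3.34,"hand":0},{"x":-0.92,"y":-0.11,"z":0,"ax":0,"ay":0,"az":4.01,"hand":0},{"x":-1.06,"y":-0.16,"z":0,"ax":0,"ay":0,"az":4.68,"hand":0}]'

```text
clock: 11.75
eef_pos: [634.6, 34.3, 218.2]
tcp_rot: [3.14, 0.0, 1.724]
contact_force: [0.0, -0.1, 0.5]
opening: -0.003
grasp_force: 0.5
```

```bash
python3 - <<'E'
from h import *
arc(0.27-.035*np.arange(1,9),110,11,218)
E
```

```text
t 11.75 kiln [-216.3   -6.8  218.2] F [ 0.  -0.1  0.5] q [ 0.05  0.38  1.62  0.    1.14 -0.1 ]
0.24 [-0.083  0.002  0.004] [0.02 0.   0.34]
0.2 [-0.16   0.006  0.004] [0.02 0.   0.67]
0.16 [-0.238  0.007  0.004] [0.02 0.   1.  ]
0.13 [-0.315  0.005  0.004] [0.02 0.   1.34]
0.1 [-0.392  0.001  0.004] [ 0.02 -0.    1.67]
0.06 [-0.47  -0.007  0.004] [ 0.02 -0.    2.01]
0.02 [-0.546 -0.017  0.004] [ 0.02 -0.    2.34]
-0.01 [-0.623 -0.029  0.004] [ 0.02 -0.    2.68]
```

drive_tool --plan '[{"x":-0.083,"y":0,"z":0,"ax":0,"ay":0,"az":0.34,"hand":0},{"x":-0.16,"y":0,"z":0,"ax":0,"ay":0,"az":0.67,"hand":0},{"x":-0.238,"y":0,"z":0,"ax":0,"ay":0,"az":1,"hand":0},{"x":-0.315,"y":0,"z":0,"ax":0,"ay":0,"az":1.34,"hand":0},{"x":-0.392,"y":0,"z":0,"ax":0,"ay":0,"az":1.67,"hand":0},{"x":-0.45,"y":0,"z":0,"ax":0,"ay":0,"az":2,"hand":0},{"x":-0.5,"y":0,"z":0,"ax":0,"ay":0,"az":2.3,"hand":0}]'

```text
clock: 12.45
eef_pos: [638.0, 10.9, 217.6]
tcp_rot: [3.14, -0.003, 1.485]
contact_force: [-1.6, 12.4, 0.9]
opening: -0.001
grasp_force: 6.4
```

drive_tool --plan '[{"x":-0.03,"y":0,"z":0,"ax":0,"ay":0,"az":0.2,"hand":0}]'

```text
clock: 12.55
eef_pos: [638.2, 10.4, 217.6]
tcp_rot: [3.14, -0.005, 1.464]
contact_force: [1.2, 13.4, 0.1]
opening: 0.004
grasp_force: 6.8
```

```bash
python3 - <<'E'
from h import *
arc([0.04,0.02,0,-.02],110,11,218)
E
```

```text
t 12.55 kiln [-193.    -0.4  217.6] F [ 1.2 13.4  0.1] q [0.01 0.38 1.62 0.   1.14 0.12]
0.04 [-0.031 -0.003 -0.008] [ 0.02 -0.04 -0.28]
0.02 [-0.075  0.002 -0.008] [ 0.02 -0.04 -0.09]
0 [-0.119  0.007 -0.008] [ 0.02 -0.04  0.1 ]
-0.02 [-0.163  0.01  -0.009] [ 0.02 -0.04  0.29]
```

drive_tool --plan '[{"x":-0.04,"y":0,"z":0,"ax":0,"ay":0,"az":0.05,"hand":0}]'

```text
clock: 12.65
eef_pos: [638.1, 8.5, 217.6]
tcp_rot: [3.14, -0.004, 1.46]
contact_force: [0.8, 10.0, -0.2]
opening: -0.003
grasp_force: 4.8
```

drive_tool --plan '[{"x":-0.04,"y":0,"z":0,"ax":0,"ay":0,"az":0.05,"hand":0}]'

```text
clock: 12.75
eef_pos: [637.8, 5.4, 217.6]
tcp_rot: [3.14, -0.002, 1.456]
contact_force: [0.8, 0.4, -0.2]
opening: -0.001
grasp_force: 0.7
```

drive_tool --plan '[{"x":-0.02,"y":0,"z":0,"ax":0,"ay":0,"az":0,"hand":0}]'

```text
clock: 12.85
eef_pos: [637.7, 4.5, 217.6]
tcp_rot: [3.14, -0.003, 1.455]
contact_force: [2.1, 11.2, 0.1]
opening: 0.005
grasp_force: 5.7
```

The catch gave (13 → 0.4 N) and the door has bottomed (11 N). I press slightly, hold, then back off.

drive_tool --plan '[{"x":-0.02,"y":0,"z":0,"ax":0,"ay":0,"az":0,"hand":0},{"x":-0.02,"y":0,"z":0,"ax":0,"ay":0,"az":0,"hand":0}]'

```text
clock: 13.05
eef_pos: [637.7, 4.5, 217.6]
tcp_rot: [3.14, -0.004, 1.456]
contact_force: [1.2, 13.1, -0.0]
opening: -0.004
grasp_force: 6.3
```

drive_tool --plan '[{"x":0.4,"y":0,"z":0,"ax":0,"ay":0,"az":0,"hand":0},{"x":1.2,"y":0,"z":0,"ax":0,"ay":0,"az":0,"hand":0},{"x":2.0,"y":0,"z":-0.8,"ax":0,"ay":0,"az":0,"hand":0},{"x":2.0,"y":0,"z":-1.7,"ax":0,"ay":0,"az":0,"hand":0},{"x":2.0,"y":0,"z":-2.6,"ax":0,"ay":0,"az":0,"hand":0},{"x":2.0,"y":0,"z":-3.4,"ax":0,"ay":0,"az":0,"hand":0}]'

```text
clock: 13.65
eef_pos: [648.5, 101.7, 390.1]
tcp_rot: [3.138, -0.0, 1.456]
contact_force: [0.4, 1.7, -0.0]
opening: 0.001
grasp_force: 0.0
```

```bash
python3 - <<'E'
from h import *
import cv2
monitor.sense()
w=imaging.camera_info("wrist");np.savez("w2.npz",**w)
im=imaging.grab_frame("wrist")[:,:,::-1]; b=imaging.grab_frame("scene")[140:260,250:400,::-1]
o=np.zeros((600,800,3),np.uint8);o[:420,:560]=im
b=cv2.resize(b,None,fx=1.6,fy=1.6,interpolation=cv2.INTER_CUBIC);o[:b.shape[0],560:]=b
cv2.imwrite("pics/c5.png",cv2.convertScaleAbs(o[:420],alpha=1.3))
def pw(X):
    p=w["R"]@X+w["t"];th=np.arctan2(np.hypot(p[0],p[1]),p[2]);a=np.arctan2(p[1],p[0]);f=w["mtx"][0,0];return (w["mtx"][:2,2]+f*th*np.array([np.cos(a),np.sin(a)])).round(1)
for a in (1.05,1.17,1.3): print(a,"ball",pw(k2w(k,(-191,120-110*np.cos(a),215+110*np.sin(a)))))
print("pivot",pw(k2w(k,(-191,120,215))),"door top free",pw(k2w(k,(-176,95,250))),"door top hinge",pw(k2w(k,(-176,-110,250))))
go(k2w(k,(-191,60,400)),Rk(np.pi/2))
E
```

```text
1.05 ball [356.4 320.9]
1.17 ball [371.3 324.1]
1.3 ball [387.9 326.2]
pivot [384.5 269. ] door top free [369.9 297.4] door top hinge [173.9 296.8]
t 13.75 pos [650.7 101.6 394.6] kiln [-285.     1.4  394.6] -> [698.    1.4 400. ]
shift [-1.882  1.17  -0.099] turn [ 0.113 -0.025  0.018]
q [ 0.15  0.3   1.36 -0.    1.47  0.27] F [ 0.2  0.2 -0.7]
```

View pics/c5.png

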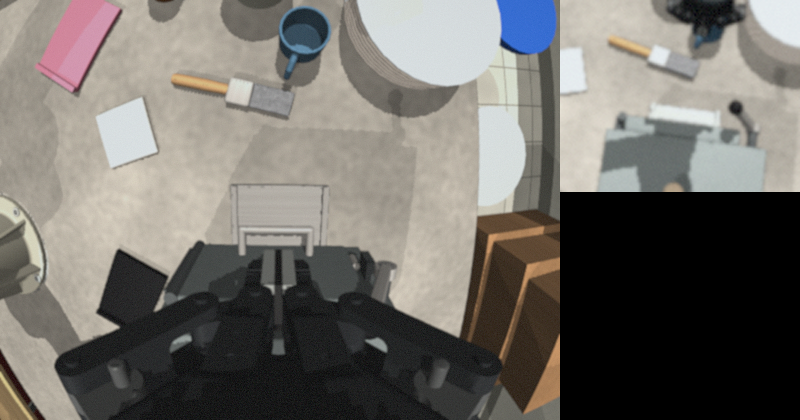

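Wrist: the door slab lies shut along row ~250, its handle at (275,235), and the lever stands near (385,275). Scene inset: the ball is at full-frame ≈ (360,207), unmoved, so the lever is still at about 1.17 rad. Next I stage the fingers beside the lever on its outer side.

```bash
cat >> h.py <<'E'
def lev(al,rho=80,w=15,x=-194,e=7):
    return k2w(k,(x,120-rho*np.cos(al)+e*np.sin(al)+w,215+rho*np.sin(al)+e*np.cos(al)))
def levs(als,**kw):
    R=Rk(np.pi/2); s=monitor.sense(); R0=Ro.from_euler("xyz",s["tcp_rot"]).as_matrix()
    print("t",round(s["clock"],2),"kiln",w2k(k,s["eef_pos"]).round(1),"F",s["contact_force"].round(1),"q",s["qpos"].round(2),"turn",(np.degrees(Ro.from_matrix(R0.T@R).as_rotvec())/6).round(2))
    for p in als: print(round(p,2),(R0.T@(lev(p,**kw)-s["eef_pos"])/50).round(3))
E
python3 - <<'E'
from h import *
go(k2w(k,(-194,140,390)),Rk(np.pi/2))
go(k2w(k,(-194,140,292)),Rk(np.pi/2))
E
```

```text
t 13.75 pos [650.7 101.6 394.6] kiln [-285.     1.4  394.6] -> [777.8  -5.  390. ]
shift [-1.826  2.768  0.12 ] turn [ 0.113 -0.025  0.018]
q [ 0.15  0.3   1.36 -0.    1.47  0.27] F [ 0.2  0.2 -0.7]
t 13.75 pos [650.7 101.6 394.6] kiln [-285.     1.4  394.6] -> [777.8  -5.  292. ]
shift [-1.831  2.745  2.08 ] turn [ 0.113 -0.025  0.018]
q [ 0.15  0.3   1.36 -0.    1.47  0.27] F [ 0.2  0.2 -0.7]
```

drive_tool --plan '[{"x":-0.3,"y":0.8,"z":0,"ax":0.1,"ay":0,"az":0,"hand":0},{"x":-0.6,"y":1.6,"z":0,"ax":0.1,"ay":0,"az":0,"hand":0},{"x":-1.0,"y":2.4,"z":0,"ax":0.1,"ay":0,"az":0,"hand":0},{"x":-1.5,"y":2.76,"z":0,"ax":0.1,"ay":0,"az":0,"hand":0},{"x":-1.83,"y":2.76,"z":0.5,"ax":0.1,"ay":0,"az":0,"hand":0},{"x":-1.83,"y":2.75,"z":1.4,"ax":0.1,"ay":0,"az":0,"hand":0},{"x":-1.83,"y":2.75,"z":2.0,"ax":0.1,"ay":0,"az":0,"hand":0},{"x":-1.83,"y":2.75,"z":2.05,"ax":0.1,"ay":0,"az":0,"hand":0}]'

```text
clock: 14.55
eef_pos: [772.2, -5.8, 278.9]
tcp_rot: [-3.124, 0.001, 1.455]
contact_force: [-0.8, -0.5, -0.3]
opening: 0.002
grasp_force: 0.0
```

```bash
python3 - <<'E'
from h import *
levs(1.17-.08*np.arange(0,8))
E
```

```text
t 14.55 kiln [-192.5  134.6  278.9] F [-0.8 -0.5 -0.3] q [-0.01  0.57  1.2   0.    1.4   0.11] turn [-0.17  0.01  0.01]
1.17 [ 0.03  -0.491 -0.241]
1.09 [ 0.03  -0.61  -0.194]
1.01 [ 0.03  -0.726 -0.138]
0.93 [ 0.03  -0.837 -0.073]
0.85 [ 0.03  -0.942  0.001]
0.77 [ 0.031 -1.041  0.083]
0.69 [ 0.031 -1.133  0.172]
0.61 [ 0.031 -1.218  0.269]
```

drive_tool --plan '[{"x":0.03,"y":0,"z":-0.24,"ax":-0.15,"ay":0,"az":0,"hand":0},{"x":0.03,"y":-0.3,"z":-0.24,"ax":-0.15,"ay":0,"az":0,"hand":0},{"x":0.03,"y":-0.49,"z":-0.24,"ax":-0.15,"ay":0,"az":0,"hand":0},{"x":0.03,"y":-0.61,"z":-0.2,"ax":-0.15,"ay":0,"az":0,"hand":0},{"x":0.03,"y":-0.73,"z":-0.14,"ax":-0.15,"ay":0,"az":0,"hand":0},{"x":0.03,"y":-0.84,"z":-0.07,"ax":-0.15,"ay":0,"az":0,"hand":0}]'

```text
clock: 15.15
eef_pos: [733.5, 1.4, 290.0]
tcp_rot: [3.132, -0.001, 1.457]
contact_force: [1.6, -0.0, 2.4]
opening: -0.003
grasp_force: 1.0
```

```bash
python3 - <<'E'
from h import *
levs(.93-.08*np.arange(1,9))
E
```

```text
t 15.15 kiln [-195.1   95.3  290. ] F [ 1.6 -0.   2.4] q [-0.    0.48  1.32 -0.    1.34  0.11] turn [ 0.09 -0.01  0.03]
0.85 [-0.022 -0.16   0.204]
0.77 [-0.022 -0.261  0.283]
0.69 [-0.022 -0.355  0.37 ]
0.61 [-0.022 -0.442  0.464]
0.53 [-0.021 -0.522  0.565]
0.45 [-0.021 -0.593  0.672]
0.37 [-0.021 -0.655  0.785]
0.29 [-0.021 -0.708  0.902]
```

drive_tool --plan '[{"x":-0.02,"y":-0.12,"z":0.12,"ax":0,"ay":0,"az":0,"hand":0},{"x":-0.02,"y":-0.22,"z":0.24,"ax":0,"ay":0,"az":0,"hand":0},{"x":-0.02,"y":-0.34,"z":0.36,"ax":0,"ay":0,"az":0,"hand":0},{"x":-0.02,"y":-0.44,"z":0.46,"ax":0,"ay":0,"az":0,"hand":0},{"x":-0.02,"y":-0.52,"z":0.56,"ax":0,"ay":0,"az":0,"hand":0},{"x":-0.02,"y":-0.59,"z":0.67,"ax":0,"ay":0,"az":0,"hand":0},{"x":-0.02,"y":-0.655,"z":0.785,"ax":0,"ay":0,"az":0,"hand":0},{"x":-0.02,"y":-0.71,"z":0.9,"ax":0,"ay":0,"az":0,"hand":0}]'

```text
clock: 15.95
eef_pos: [697.9, 4.4, 243.4]
tcp_rot: [3.135, -0.001, 1.457]
contact_force: [0.0, 0.7, 3.1]
opening: -0.0
grasp_force: 1.1
```

```bash
python3 - <<'E'
from h import *
levs(.29-.06*np.arange(1,7))
E
```

```text
t 15.95 kiln [-194.    59.6  243.4] F [0.  0.7 3.1] q [ 0.    0.45  1.46 -0.    1.23  0.12] turn [ 0.06 -0.01  0.03]
0.23 [ 0.001 -0.019  0.067]
0.17 [ 0.001 -0.046  0.159]
0.11 [ 0.001 -0.069  0.253]
0.05 [ 0.001 -0.086  0.347]
-0.01 [ 0.001 -0.096  0.443]
-0.07 [ 0.001 -0.102  0.539]
```

drive_tool --plan '[{"x":0,"y":-0.02,"z":0.08,"ax":0,"ay":0,"az":0,"hand":0},{"x":0,"y":-0.05,"z":0.17,"ax":0,"ay":0,"az":0,"hand":0},{"x":0,"y":-0.07,"z":0.26,"ax":0,"ay":0,"az":0,"hand":0},{"x":0,"y":-0.09,"z":0.35,"ax":0,"ay":0,"az":0,"hand":0}]'

```text
clock: 16.35
eef_pos: [693.9, 4.8, 226.0]
tcp_rot: [3.135, -0.001, 1.457]
contact_force: [-0.4, 0.4, 2.0]
opening: 0.004
grasp_force: 1.0
```

drive_tool --plan '[{"x":0,"y":0,"z":0.04,"ax":0,"ay":0,"az":0,"hand":0}]'

```text
clock: 16.45
eef_pos: [693.7, 4.8, 223.8]
tcp_rot: [3.135, -0.0, 1.457]
contact_force: [-0.8, 0.0, 1.7]
opening: 0.003
grasp_force: 1.0
```

drive_tool --plan '[{"x":0,"y":0,"z":0.04,"ax":0,"ay":0,"az":0,"hand":0}]'

```text
clock: 16.55
eef_pos: [693.9, 4.8, 222.1]
tcp_rot: [3.135, -0.0, 1.457]
contact_force: [-2.8, 0.0, 2.6]
opening: -0.0
grasp_force: 1.1
```

```bash
python3 - <<'E'
from h import *
levs([0.05,0])
E
```

```text
t 16.55 kiln [-193.9   55.5  222.1] F [-2.8  0.   2.6] q [ 0.    0.46  1.49 -0.    1.18  0.12] turn [ 0.06 -0.    0.02]
0.05 [ 0.002 -0.001 -0.077]
0 [ 0.002 -0.011  0.002]
```

Near level; I press until the force rises.

drive_tool --plan '[{"x":0,"y":0,"z":0.03,"ax":0,"ay":0,"az":0,"hand":0}]'

```text
clock: 16.65
eef_pos: [694.0, 4.8, 221.8]
tcp_rot: [3.134, -0.0, 1.457]
contact_force: [-6.7, 0.5, 16.6]
opening: -0.003
grasp_force: 8.2
```

drive_tool --plan '[{"x":0,"y":0,"z":0.03,"ax":0,"ay":0,"az":0,"hand":0},{"x":0,"y":0,"z":0.03,"ax":0,"ay":0,"az":0,"hand":0}]'

```text
clock: 16.85
eef_pos: [694.0, 4.8, 221.8]
tcp_rot: [3.134, -0.001, 1.457]
contact_force: [-7.8, 0.2, 17.5]
opening: 0.002
grasp_force: 8.6
```

The lever stop is reached (z 221.8, 17 N). I retract and verify.

drive_tool --plan '[{"x":0,"y":0,"z":-0.3,"ax":0,"ay":0,"az":0,"hand":0},{"x":0.05,"y":0,"z":-1,"ax":0,"ay":0,"az":0,"hand":0},{"x":0.6,"y":0,"z":-1.8,"ax":0,"ay":0,"az":0,"hand":0},{"x":1.4,"y":0,"z":-2.4,"ax":0,"ay":0,"az":0,"hand":0},{"x":2.2,"y":0,"z":-2.8,"ax":0,"ay":0,"az":0,"hand":0},{"x":3.0,"y":0,"z":-3,"ax":0,"ay":0,"az":0,"hand":0},{"x":3.6,"y":0,"z":-3,"ax":0,"ay":0,"az":0,"hand":0},{"x":3.6,"y":0,"z":-3,"ax":0,"ay":0,"az":0,"hand":0}]'

```text
clock: 17.65
eef_pos: [713.7, 187.8, 369.9]
tcp_rot: [3.133, -0.002, 1.46]
contact_force: [0.1, 0.1, 0.1]
opening: -0.001
grasp_force: 0.0
```

```bash
python3 - <<'E'
from h import *
import cv2
im=imaging.grab_frame("wrist")[:,:,::-1]; b=imaging.grab_frame("scene")[140:300,250:400,::-1]
o=np.zeros((420,800,3),np.uint8);o[:,:480]=im[:,40:520]
b=cv2.resize(b,None,fx=2.1,fy=2.1,interpolation=cv2.INTER_CUBIC);o[:b.shape[0],480:480+b.shape[1]]=b
cv2.imwrite("pics/c6.png",cv2.convertScaleAbs(o,alpha=1.3))
w=imaging.camera_info("wrist")
def pw(X):
    p=w["R"]@X+w["t"];th=np.arctan2(np.hypot(p[0],p[1]),p[2]);a=np.arctan2(p[1],p[0]);f=w["mtx"][0,0];return (w["mtx"][:2,2]+f*th*np.array([np.cos(a),np.sin(a)])).round(1)
print("ball a=0",pw(k2w(k,(-191,10,215)))-[40,0],"a=.15",pw(k2w(k,(-191,11,231)))-[40,0])
print(monitor.sense()["contact_force"])
E
```

```text
ball a=0 [199.3 345.5] a=.15 [199.  354.5]
[ 0.19786847 -0.09002861  0.24214386]
```

View pics/c6.png

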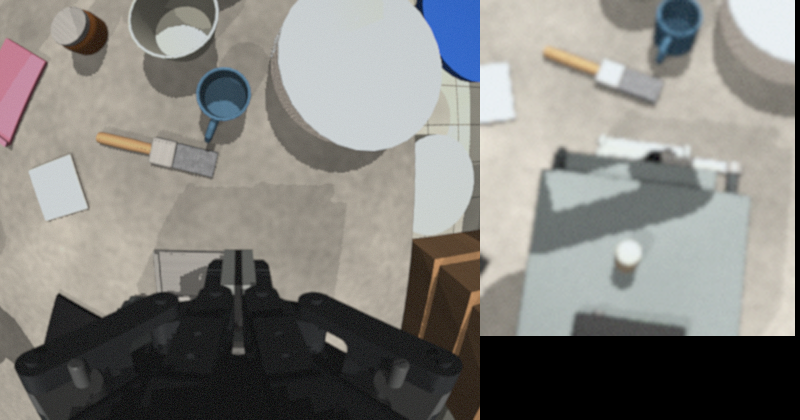

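The scene inset shows the door shut, the lever level across it with the ball at (655,157), and the prop and brush unmoved. The arm is clear at 0 N, so I hand in.

```bash
python3 -c "
from rig import r
print(r.sign_off())"
```

```text
the job is handed in; nothing more can be done
None
```

The kiln is closed and the job handed in at about 18 s: the shelf is home against its stop, the door is seated past its catch, and the clamp lever is fully down. The pieces were last seen standing before the door was shut, and the hand-in returned no verdict.

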